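Slide the transformer strap off the bench supply and fit it over the bolt

ROBOT

A 6-joint arm with a two-finger parallel gripper is mounted at the origin on the work surface. World frame = base frame: x ahead of the robot, y to its left, z up, the work surface at z = 0. Lengths are in m, angles in degrees, forces in N, time in s.
With the tool pointing down it reaches from about 0.25 to 0.725 m from the base axis. Payload 9.7 kg.
Tool frame: the origin (TCP) lies midway between the tips of the shut fingers; the grasp point (between the pads) lies 19 mm behind it; z points along the fingers, y is the line along which they close (so a half turn about z gives the same grasp; the last joint's range is limited). The gripper opens to 85 mm and grips with 20 to 120 N. Pads are 22 mm wide; open, the fingers measure 114 mm over their backs; the gripper's body (76 mm by 85 mm) begins 54 mm behind the grasp point. The pads swing forward as they close: fully open they stand 13 mm farther back than shut.
Start: joints at [-66.807, 4.979, 10.078, 95.1, 0, 90], TCP at [0.217, -0.506, 0.231] pointing down, gripper open.
Joint ranges: [-179.16, 179.16], [-48.56, 103.87], [-65.8, 70.77], [-126.05, 130.52], [-82.76, 87.17], [-180, 180]. Speed limits (degrees/s): [127.2, 127.2, 147.25, 180, 180, 180].

INTERFACE

Orientations are given as [roll, pitch, yaw] about the fixed x, y, z axes, in that order (R = Rz(yaw) Ry(pitch) Rx(roll)).
In Python, from workcell import bot gives the robot as it stands.
- The arm moves only by the shell command python3 -m crank 'ROWS' [FORCE]. ROWS is JSON, a list of rows, each an object with "gripper": the finger opening in mm, from 0 to 85.4; "travel": the shift along the tool's x, y, z in mm, a list of three; "twist": the turn, a rotation vector about the tool's x, y, z in rad, a list of three. In form: [{"gripper": gripper, "travel": [tx, ty, tz], "twist": [rx, ry, rz]}, ...]. A call has 1 to 12 rows; each row shifts and turns the commanded pose from where the row before left it, along the tool's axes as they then stand; what a row does not reach is not made up. A row lasts 1/8 s, in which the tool goes at most 62.5 mm and 10.7 degrees, less where a joint would pass 70% of its speed; a pose out of reach is approached as far as the arm can. A call is refused whole if a number of a shift passes 62.5 or a number of a turn 0.188, either way. A call with a gripper value outside its range is refused whole. The fingers move at their own pace and stop on an object; FORCE is the grip in N (left out, the last holds). Time passes only in rows, so rows that do not move let the fingers close. It gives the time, the measured TCP pose, the force, the opening and the grip force at its end, in the units of the state.
- bot.get_obs(): the state, without advancing time (a new reading comes with each control period).
- bot.camera(name): name is "scene" or "top" or "wrist"; returns the picture (384x512x3 uint8, red, green, blue); there is no depth.
- bot.calibration(name): a dict with "vfov" (degrees; the focal length in pixels is half the picture's height over the tangent of half this angle, whatever the lens; pixels are square), "cx", "cy" (the principal point, pixels), "camera_from_world" (4x4, takes a point from world to camera coordinates). Camera axes: x right, y down, z forward; pixel columns grow to the right and rows downward; lengths in m; the calibration is good to about 2 mm. A picture is of the moment at which its call begins: read the wrist's pose just before it. calibration takes no time and is no camera call; for the wrist camera it gives the pose at the moment of the call.
- bot.job_done(): hands the job in; it is judged then, once.
The state is a dict: "time": time; "q": joint angles; "qd": joint speeds; "joint_efforts": joint torques, N m; "ee_pos": TCP position; "tcp_rot": TCP orientation; "wrist_force": force on the tool from outside, world axes, zero at the start; "torque": the same for the moment, N m; "opening": finger opening in m; "grasp_force": force on a finger pad.
Only numpy, scipy, OpenCV 4.12 (cv2) and the standard library are available. Lean on these libraries where they do the work, as an engineer would, in place of code of your own. Each camera call takes 0.05 s, during which the arm holds its last target. There are 200 camera calls.

TASK

The flat gold-coloured steel strap for the ring-shaped transformer is lying on top of the bench power supply, too thin to pick up there. Slide it along the top until one end hangs a good finger's width out over an edge of the supply, take it by that end, and slip its hole over the transformer's bolt, laying it flat on the sloping rubber pad before you let go of it. Do not let it fall to the bench, and leave the other things where they are.

Things in the scene. Friction and masses are not known exactly. Their poses are not given: they have to be found in the camera images.
- strap: Flat gold-coloured plated steel strap, 120 long (own x), 30 wide (own y), 2.5 thick, about 70 g, one round hole 13 in diameter through its centre; both halves alike. Origin: centre of its underside, on the hole's axis; z square to its face. Starts flat on the supply's top, pointing roughly front to back, near end 15 to 45 behind the front edge. Slides easily; a fingertip pressed on it can drag it.
- strap_end_a (a point): Middle of the strap's end face at own x = -60, half way up its thickness (the end towards the robot at the start).
- strap_end_b (a point): Middle of the strap's other end face at own x = +60, half way up its thickness.
- supply: Grey bench power supply, fixed, left or right of the robot (cradle on the other side). Box 400 deep (own x), 220 wide (own y), flat top 100 above the bench; origin at the centre of its underside; its front looks along -x, to the robot, knobs and terminals up to 18 proud. A green counter, 200 wide, 78 high, stands on its rear half, face at own x = -2. On top in front: strap and solder spool.
- chassis: Yellow ring transformer, diameter 90, on a 250 x 200 plate fixed in a blue cradle, sloping 30 degrees to face the robot. Black rubber pad, diameter 64, on its face, bolt in the middle. Origin: on the bolt axis in the pad's face, where the strap's underside comes to rest; z out along the bolt, x up the slope, y level. Plate 44 below the pad's face; two blue capacitors (own y = +92) 4 above it.
- bolt_top (a point): Tip of the transformer's bolt, 24 out from the pad's face. The bolt is 8 in diameter, its last 4 tapered; it leans 30 degrees from vertical towards the robot. The transformer's own flat face is 3 below the pad's face.
- solder_spool: Bystander, loose: black spool of bright solder, diameter 48, 42 high; origin at the centre of its underside; on top of the bench supply, to one side.
- wire_spool: Bystander, loose: black spool of copper wire, diameter 70, 50 high; origin at the centre of its underside; on the bench, left.
- screwdriver: Bystander, loose: screwdriver, 190 long, lying along its own x; origin underneath it; on the bench in front.
- wrench: Bystander, loose: open-ended wrench, 150 long, lying along its own x; origin underneath it; on the bench in front.
- multimeter: Bystander, loose: yellow hand-held multimeter lying face up, 170 (own x) by 82 by 34; origin at the centre of its underside; on the bench in front.
- parts_tray: Bystander, loose: black open tray of small components, 130 by 100 by 25; origin at the centre of its underside; on the bench, right.
- nut_jar: Bystander, loose: glass jar with white lid, diameter 56, 60 high; origin at the centre of its underside; on the bench, left.
- supply_front_edge (a point): Middle of the supply's front top edge (own x = -200, 100 above the bench). The edge runs along the supply's own y; the side edges are at own y = -110 and +110.

How it is judged:
By the outcome, as a careful person would: the job done as asked, in the order asked, and still so for the second after the job is handed in, with the robot touching nothing.
It also fails if it takes over 67 s, if anything falls off the work surface, if the arm or the gripper's body presses on something with over 40 N, if the wrist force passes 120 N, or if a joint passes its speed limit or range.

## Working session

There is one attempt and no reset: what is moved stays moved. The work goes in short steps, Python scripts to look and compute and a shell command to move; the robot and the scene stay as the last step left them, time stands still between calls to the robot, and variables do not carry over. Pictures are saved under pics/ and viewed, at most 10 in all, crops included, and the job is handed in when it is done.

```bash
ls; mkdir -p pics
python3 - <<'E'
from workcell import bot
import cv2,numpy as np
o=bot.get_obs();print({k:np.round(v,3) for k,v in o.items()})
a=bot.camera("scene");b=bot.camera("top")
cv2.imwrite("pics/s.png",a[...,::-1]);cv2.imwrite("pics/t.png",b[...,::-1])
for n in("scene","top","wrist"):
  c=bot.calibration(n);print(n,c["vfov"],c["cx"],c["cy"],np.round(c["camera_from_world"],3).tolist())
E
```

```text
pics
{'time': np.float64(0.0), 'q': array([-66.807,   5.011,  10.035,  95.099,  -0.   ,  89.998]), 'qd': array([-0.031,  0.016,  0.006, -0.052, -0.042,  0.017]), 'joint_efforts': array([-1.0000e-03, -5.2039e+01,  4.6480e+01,  1.7000e-02, -0.0000e+00,
       -0.0000e+00]), 'ee_pos': array([ 0.217, -0.505,  0.231]), 'tcp_rot': array([-179.925,    0.   ,   23.194]), 'wrist_force': array([0.237, 0.693, 0.491]), 'torque': array([-0.011,  0.067,  0.022]), 'grasp_force': np.float64(0.0), 'opening': np.float64(0.086)}
scene 51.68974622767005 250.23767941370994 194.11444553627524 [[0.849, 0.529, -0.012, -0.483], [0.35, -0.577, -0.738, -0.095], [-0.397, 0.622, -0.675, 1.478], [0.0, 0.0, 0.0, 1.0]]
top 50.855533983778834 257.16819576780483 187.68521914820698 [[-0.025, -1.0, 0.01, 0.042], [-0.997, 0.025, -0.075, 0.568], [0.075, -0.012, -0.997, 1.323], [0.0, 0.0, 0.0, 1.0]]
wrist 64.4112451088376 252.9986034040573 193.93689572349038 [[0.394, -0.919, -0.0, -0.549], [-0.879, -0.377, 0.291, -0.037], [-0.268, -0.114, -0.957, 0.378], [0.0, 0.0, 0.0, 1.0]]
```

View pics/s.png

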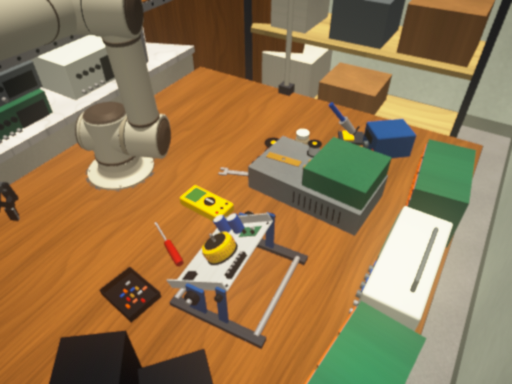

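View pics/t.png

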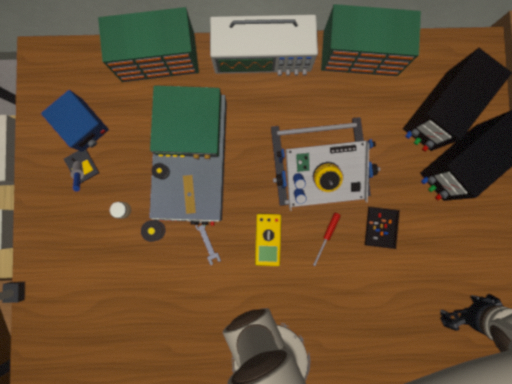

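The supply is on the left in the top view: its front edge is near row 219, cols 150–222, the strap runs from about (192,175) to (188,213), and the spool is at (160,170). The chassis is on the right, with the transformer at (328,177). The wrench is at (207,243), in front of the supply's right half, and the multimeter is at (268,240).

```bash
cat > h.py <<'E'
import cv2,numpy as np
from workcell import bot
def K(c): return 192/np.tan(np.radians(c["vfov"]/2))
def ray(c,p):
    M=np.array(c["camera_from_world"]);R,t=M[:3,:3],M[:3,3]
    d=R.T@np.array([(p[0]-c["cx"])/K(c),(p[1]-c["cy"])/K(c),1.]);return -R.T@t,d
def onz(c,p,z):
    o,d=ray(c,p);return o+d*(z-o[2])/d[2]
def proj(c,X):
    M=np.array(c["camera_from_world"]);v=M[:3,:3]@np.array(X)+M[:3,3]
    return np.array([c["cx"]+K(c)*v[0]/v[2],c["cy"]+K(c)*v[1]/v[2]])
def two(c1,p1,c2,p2):
    (o1,d1),(o2,d2)=ray(c1,p1),ray(c2,p2)
    A=np.stack([d1,-d2],1);s=np.linalg.lstsq(A,o2-o1,rcond=None)[0]
    a,b=o1+d1*s[0],o2+d2*s[1];return (a+b)/2,np.linalg.norm(a-b)
def blobs(img,lo,hi,box,mn=15):
    h=cv2.cvtColor(img,cv2.COLOR_RGB2HSV);m=cv2.inRange(h,lo,hi);k=np.zeros_like(m);x0,y0,x1,y1=box;k[y0:y1,x0:x1]=m[y0:y1,x0:x1]
    cs,_=cv2.findContours(k,cv2.RETR_EXTERNAL,cv2.CHAIN_APPROX_NONE)
    return sorted([c for c in cs if cv2.contourArea(c)>mn],key=cv2.contourArea,reverse=True)
E
python3 - <<'E'
from h import *
t=cv2.imread("pics/t.png")[...,::-1].copy();s=cv2.imread("pics/s.png")[...,::-1].copy()
ct,cs=bot.calibration("top"),bot.calibration("scene")
h=cv2.cvtColor(t,cv2.COLOR_RGB2HSV);print("hsv strap",h[195,189],"yel",h[165,328],"gray",h[200,170])
for b in blobs(t,(10,100,100),(28,255,255),(172,165,205,217))[:2]:
    r=cv2.minAreaRect(b);bp=cv2.boxPoints(r);print("strap",r);print(np.round([onz(ct,p,.1025) for p in bp],4).tolist())
for b in blobs(t,(22,130,120),(35,255,255),(305,155,355,200))[:2]: print("ring",cv2.minEnclosingCircle(b))
for n,i in(("t",t),("s",s)):
    c=cv2.resize(i[160:235,140:230] if n=="t" else i[130:200,240:340],None,fx=6,fy=6,interpolation=cv2.INTER_CUBIC)
    d=cv2.resize(i[120:215,265:385] if n=="t" else i[200:320,165:310],None,fx=5,fy=5,interpolation=cv2.INTER_CUBIC)
    c=c[:,:,::-1];d=d[:,:,::-1];cv2.imwrite(f"pics/{n}2.png",d);cv2.imwrite(f"pics/{n}1.png",c)
E
```

```text
hsv strap [ 18  22 114] yel [ 23 224 125] gray [108  26 119]
strap ((188.72415161132812, 193.68966674804688), (37.37046432495117, 9.301094055175781), 85.2363510131836)
[[0.6072, 0.261, 0.1025], [0.6089, 0.232, 0.1025], [0.4923, 0.224, 0.1025], [0.4907, 0.2527, 0.1025]]
ring ((328.20281982421875, 177.6044158935547), 14.040939331054688)
```

View pics/t1.png

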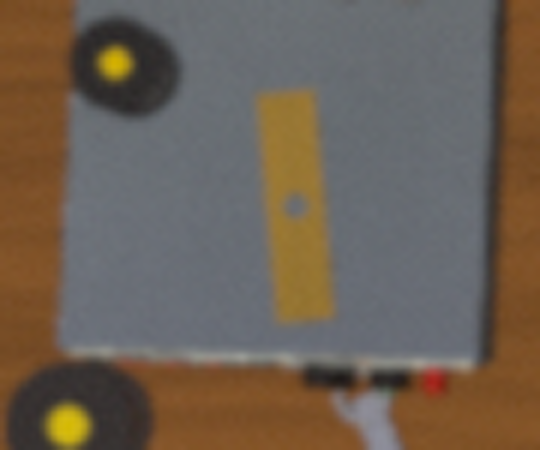

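View pics/s2.png

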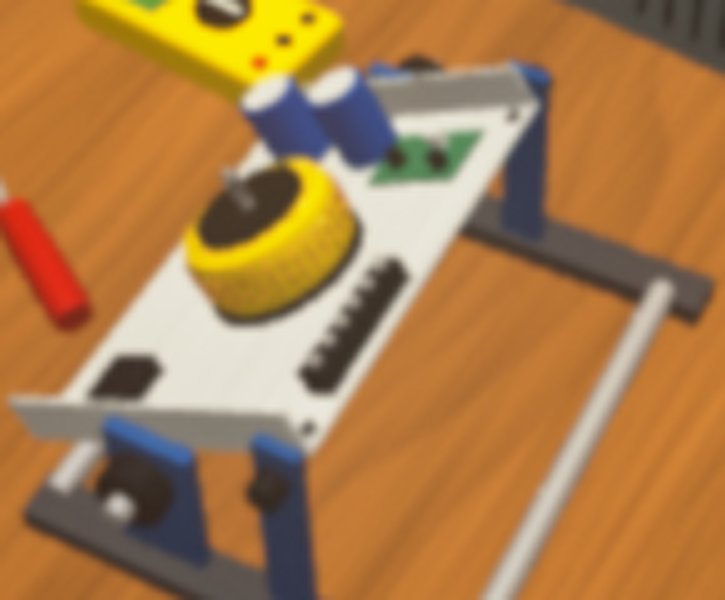

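The strap is found at near end (0.4915,0.238) and far end (0.608,0.2465), which is 117×29 mm and agrees with the given size. In the crop, the terminals sit below the front edge, under its right part. I'll swing over there at a reduced radius to clear the chassis, closing the gripper on the way.

```bash
python3 -m crank '[{"gripper":0,"travel":[0,-60,-10],"twist":[0,0,0]},{"gripper":0,"travel":[0,-60,-10],"twist":[0,0,0]},{"gripper":0,"travel":[60,-4.2,0],"twist":[0,0,-0.14]},{"gripper":0,"travel":[60,-4.2,0],"twist":[0,0,-0.14]},{"gripper":0,"travel":[60,-4.2,0],"twist":[0,0,-0.14]},{"gripper":0,"travel":[60,-4.2,0],"twist":[0,0,-0.14]},{"gripper":0,"travel":[60,-4.2,0],"twist":[0,0,-0.14]},{"gripper":0,"travel":[60,-4.2,0],"twist":[0,0,-0.14]},{"gripper":0,"travel":[60,-4.2,0],"twist":[0,0,-0.14]},{"gripper":0,"travel":[60,-4.2,0],"twist":[0,0,-0.14]},{"gripper":0,"travel":[60,-4.2,0],"twist":[0,0,-0.14]},{"gripper":0,"travel":[60,-4.2,0],"twist":[0,0,-0.14]}]'
python3 - <<'E'
from h import *
t=cv2.imread("pics/t.png")[...,::-1].copy();ct=bot.calibration("top");cs=bot.calibration("scene")
L=onz(ct,(151.7,218.3),.1);R=onz(ct,(220.8,220.3),.1);print("edge",L,R,np.linalg.norm(L-R),"supply yaw",np.degrees(np.arctan2(*( (L-R)[:2])))*-1)
print("solder spool top", onz(ct,(140+125/6,160+67/6),.142))
h=cv2.cvtColor(t,cv2.COLOR_RGB2HSV)[155:200,305:350]
m=((h[...,2]<70)).astype(np.uint8)*255
for c in cv2.findContours(m,0,1)[0]:
  if cv2.contourArea(c)>40:print(cv2.fitEllipse(c))
print("bolt tip two-view guess via scene on heights", [onz(cs,(210.6,234.4),z).round(3).tolist() for z in(.12,.15,.18)])
o=bot.get_obs();print(o["time"],o["q"].round(2),o["ee_pos"].round(4),o["tcp_rot"].round(1),o["wrist_force"].round(2))
E
```

```text
time: 1.6
ee_pos: [0.418, 0.1016, 0.2508]
tcp_rot: [-180.0, -0.0, 103.7]
wrist_force: [1.1, -0.7, -0.4]
opening: 0.0001
grasp_force: 0.0
edge [0.47597888 0.35864795 0.1       ] [0.46433476 0.14424547 0.1       ] 0.2147184427506105 supply yaw -3.1086565640585926
solder spool top [0.61754162 0.31971141 0.142     ]
((24.419784545898438, 25.058937072753906), (15.899391174316406, 18.017562866210938), 60.643585205078125)
bolt tip two-view guess via scene on heights [[0.552, -0.173, 0.12], [0.57, -0.193, 0.15], [0.588, -0.214, 0.18]]
1.6 [ 13.66 -10.76  -2.83  97.97   0.    89.99] [0.418  0.1016 0.2508] [-180.    -0.   103.7] [ 1.14 -0.66 -0.43]
```

```bash
python3 -m crank '[{"gripper":0,"travel":[25.5,45.8,0],"twist":[0,0,0]},{"gripper":0,"travel":[25.5,45.8,0],"twist":[0,0,0]},{"gripper":0,"travel":[25.5,45.8,15],"twist":[0,0,0]},{"gripper":0,"travel":[25.5,45.8,30],"twist":[0,0,-0.165]},{"gripper":0,"travel":[0,0,0],"twist":[0,0,0]}]'
python3 - <<'E'
from h import *
o=bot.get_obs();c=bot.calibration("wrist");w=bot.camera("wrist");cv2.imwrite("pics/w1.png",w[...,::-1])
print(o["time"],o["q"].round(2),o["ee_pos"].round(4),o["wrist_force"].round(2))
for b in blobs(w,(10,80,60),(30,255,255),(0,0,512,384),300)[:4]:
    r=cv2.minAreaRect(b);print(r);print(np.round([onz(c,p,.1025) for p in cv2.boxPoints(r)],4).tolist())
E
```

```text
time: 2.22
ee_pos: [0.5732, 0.2429, 0.2001]
tcp_rot: [-179.5, -0.0, 113.1]
wrist_force: [-0.3, -0.1, 0.3]
opening: -0.0002
grasp_force: 0.0
2.225 [2.296e+01 1.519e+01 1.827e+01 9.356e+01 1.000e-02 8.989e+01] [0.5732 0.2429 0.2001] [-0.27 -0.06  0.34]
((93.0, 186.5), (373.0, 186.0), 90.0)
[[0.3563, 0.3043, 0.1025], [0.4749, 0.3545, 0.1025], [0.5838, 0.0453, 0.1025], [0.4115, -0.03, 0.1025]]
((372.0, 70.0), (140.0, 278.0), 90.0)
[[0.5047, 0.3671, 0.1025], [0.6796, 0.4411, 0.1025], [0.7382, 0.363, 0.1025], [0.5405, 0.2785, 0.1025]]
((225.35000610351562, 182.4499969482422), (149.5757293701172, 36.04996109008789), 18.434947967529297)
[[0.4886, 0.2251, 0.1025], [0.4885, 0.2549, 0.1025], [0.6071, 0.2639, 0.1025], [0.6113, 0.233, 0.1025]]
((374.5, 125.5), (25.0, 25.0), 0.0)
[[0.6318, 0.3192, 0.1025], [0.6227, 0.3357, 0.1025], [0.64, 0.3431, 0.1025], [0.6496, 0.3268, 0.1025]]
```

View pics/w1.png

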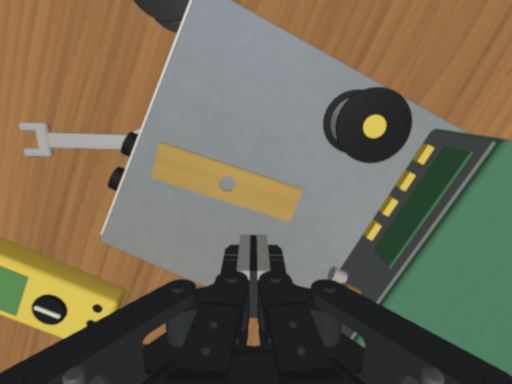

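The strap runs from end (157,161) to (297,205) with its hole at (227,184), which puts its centre at (0.549,0.244), length 121 mm and yaw 4°. The supply's front edge is the white line (190,5)–(103,240), with two black knobs at (131,144) and (117,179). I'm now lowering onto the strap.

```bash
python3 -m crank '[{"gripper":0,"travel":[0,0,50],"twist":[0,0,0]},{"gripper":0,"travel":[0,0,40],"twist":[0,0,0]},{"gripper":0,"travel":[0,0,5],"twist":[0,0,0]},{"gripper":0,"travel":[0,0,1.5],"twist":[0,0,0]},{"gripper":0,"travel":[0,0,0],"twist":[0,0,0]}]'
python3 - <<'E'
from h import *
c=bot.calibration("wrist")
a,b=onz(c,(190,5),.1),onz(c,(103,240),.1);
# note: pose differs from picture; skip
E
python3 -m crank '[{"gripper":0,"travel":[0,0,1],"twist":[0,0,0]},{"gripper":0,"travel":[0,0,0],"twist":[0,0,0]}]'
```

```text
time: 2.9
ee_pos: [0.5737, 0.2415, 0.1123]
tcp_rot: [179.8, 0.0, 112.8]
wrist_force: [-0.6, -0.4, -0.5]
opening: -0.0
grasp_force: 0.0
time: 3.15
ee_pos: [0.5731, 0.2414, 0.1094]
tcp_rot: [180.0, -0.0, 112.9]
wrist_force: [0.0, 0.5, -0.6]
opening: 0.0
grasp_force: 0.0
```

```bash
python3 -m crank '[{"gripper":0,"travel":[0,0,4],"twist":[0,0,0]},{"gripper":0,"travel":[0,0,0],"twist":[0,0,0]}]';python3 -m crank '[{"gripper":0,"travel":[0,0,2],"twist":[0,0,0]},{"gripper":0,"travel":[0,0,0],"twist":[0,0,0]}]'
```

```text
time: 3.4
ee_pos: [0.5727, 0.2412, 0.1042]
tcp_rot: [-180.0, 0.0, 112.9]
wrist_force: [0.3, -0.7, -0.3]
opening: -0.0004
grasp_force: 0.0
time: 3.65
ee_pos: [0.5729, 0.2413, 0.1027]
tcp_rot: [-180.0, -0.0, 112.9]
wrist_force: [-0.4, 0.6, 0.6]
opening: 0.0
grasp_force: 0.0
```

```bash
python3 -m crank '[{"gripper":0,"travel":[0,0,1],"twist":[0,0,0]},{"gripper":0,"travel":[0,0,0],"twist":[0,0,0]}]';python3 -m crank '[{"gripper":0,"travel":[0,0,1],"twist":[0,0,0]},{"gripper":0,"travel":[0,0,0],"twist":[0,0,0]}]'
```

```text
time: 3.9
ee_pos: [0.573, 0.2414, 0.1026]
tcp_rot: [180.0, -0.0, 112.9]
wrist_force: [-0.8, -1.5, 5.7]
opening: -0.0001
grasp_force: 2.7
time: 4.15
ee_pos: [0.573, 0.2414, 0.1025]
tcp_rot: [179.9, -0.0, 112.9]
wrist_force: [-4.2, -2.3, 11.6]
opening: 0.0003
grasp_force: 5.6
```

```bash
python3 -m crank '[{"gripper":0,"travel":[1.4,-4,0],"twist":[0,0,0]},{"gripper":0,"travel":[2.7,-7.9,0],"twist":[0,0,0]},{"gripper":0,"travel":[2.7,-7.9,0],"twist":[0,0,0]},{"gripper":0,"travel":[0,0,0],"twist":[0,0,0]}]'
python3 - <<'E'
from h import *
c=bot.calibration("wrist");w=bot.camera("wrist");cv2.imwrite("pics/w2.png",w[...,::-1])
for b in blobs(w,(10,80,60),(30,255,255),(100,60,350,300),300)[:4]:
    r=cv2.minAreaRect(b);print(r);print(np.round([onz(c,p,.1025) for p in cv2.boxPoints(r)],4).tolist())
E
```

```text
time: 4.65
ee_pos: [0.5523, 0.2402, 0.1026]
tcp_rot: [179.8, -0.0, 112.9]
wrist_force: [-1.9, -0.5, 10.6]
opening: 0.0003
grasp_force: 4.8
((207.82406616210938, 227.78567504882812), (243.5155487060547, 57.542579650878906), 17.592426300048828)
[[0.4673, 0.2248, 0.1025], [0.4682, 0.2553, 0.1025], [0.5864, 0.2639, 0.1025], [0.5926, 0.2314, 0.1025]]
((122.5, 106.99999237060547), (44.99999237060547, 93.99998474121094), 0.0)
[[0.4669, 0.2596, 0.1025], [0.4566, 0.2991, 0.1025], [0.4743, 0.3066, 0.1025], [0.4862, 0.2677, 0.1025]]
```

It drags cleanly: the strap has followed 20.5 mm. I'll do the remaining 45 mm or so.

```bash
python3 -m crank '[{"gripper":0,"travel":[1.4,-4,0],"twist":[0,0,0]},{"gripper":0,"travel":[2.7,-7.9,0],"twist":[0,0,0]},{"gripper":0,"travel":[2.7,-7.9,0],"twist":[0,0,0]},{"gripper":0,"travel":[2.7,-7.9,0],"twist":[0,0,0]},{"gripper":0,"travel":[2.7,-7.9,0],"twist":[0,0,0]},{"gripper":0,"travel":[2.7,-7.9,0],"twist":[0,0,0]},{"gripper":0,"travel":[0,0,0],"twist":[0,0,0]},{"gripper":0,"travel":[0,0,-10],"twist":[0,0,0]},{"gripper":0,"travel":[0,0,-60],"twist":[0,0,0]},{"gripper":0,"travel":[0,0,-40],"twist":[0,0,0]},{"gripper":0,"travel":[0,0,0],"twist":[0,0,0]}]'
python3 - <<'E'
from h import *
o=bot.get_obs();print(o["q"].round(2))
c=bot.calibration("wrist");w=bot.camera("wrist");cv2.imwrite("pics/w3.png",w[...,::-1])
for b in blobs(w,(10,80,60),(30,255,255),(0,0,512,384),300)[:6]:
    r=cv2.minAreaRect(b);print(r);print(np.round([onz(c,p,.1025) for p in cv2.boxPoints(r)],4).tolist())
E
```

```text
time: 6.08
ee_pos: [0.5073, 0.2372, 0.2146]
tcp_rot: [179.7, -0.0, 112.9]
wrist_force: [-0.1, -0.1, 0.1]
opening: -0.0002
grasp_force: 0.0
[25.06  5.71  9.   92.97 -0.   92.21]
((148.5, 186.0), (372.0, 297.0), 90.0)
[[0.2826, 0.2996, 0.1025], [0.4812, 0.3838, 0.1025], [0.6288, 0.0714, 0.1025], [0.3397, -0.0485, 0.1025]]
((391.0, 74.0), (148.0, 240.0), 90.0)
[[0.4638, 0.3764, 0.1025], [0.6255, 0.4449, 0.1025], [0.6924, 0.3556, 0.1025], [0.5074, 0.2778, 0.1025]]
((417.50006103515625, 305.50006103515625), (30.857736587524414, 22.807889938354492), 26.56505012512207)
[[0.6876, 0.1816, 0.1025], [0.6846, 0.2055, 0.1025], [0.7179, 0.2025, 0.1025], [0.7216, 0.1781, 0.1025]]
((239.0, 10.0), (20.0, 24.0), 90.0)
[[0.4342, 0.3639, 0.1025], [0.4503, 0.3707, 0.1025], [0.4554, 0.3587, 0.1025], [0.439, 0.3518, 0.1025]]
((448.5, 152.5), (21.0, 23.0), 90.0)
[[0.6324, 0.3358, 0.1025], [0.6501, 0.3432, 0.1025], [0.6602, 0.3283, 0.1025], [0.6422, 0.3207, 0.1025]]
```

View pics/w3.png

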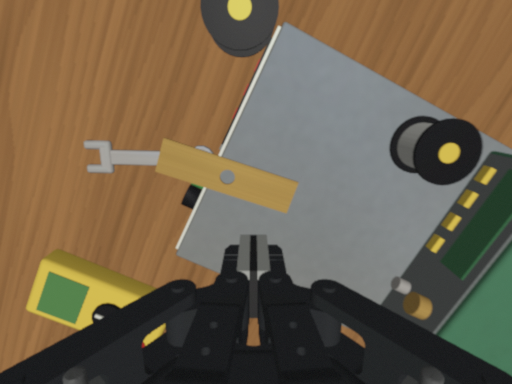

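The strap now hangs out: near end at (160,156), far end (293,197), hole (228,177), edge line (283,27)–(178,248). Holding the strap flat between fingers in its own plane would put the wrist too low at the transformer. So I'll grip the overhanging end across its 30 mm width, tool square to the strap, with the fingertips dipping just below it beyond the edge.

```bash
cat >> h.py <<'E'
def strap(c,w,seed,z):
    h=cv2.cvtColor(w,cv2.COLOR_RGB2HSV);m=cv2.inRange(h,(14,90,90),(28,215,255))
    m=cv2.morphologyEx(m,cv2.MORPH_OPEN,np.ones((3,3)))
    n,l=cv2.connectedComponents(m);k=(l==l[seed[1],seed[0]]).astype(np.uint8)
    cs=max(cv2.findContours(k,0,1)[0],key=cv2.contourArea)[:,0]
    P=np.array([onz(c,p,z)[:2] for p in cs])*1000;r=cv2.minAreaRect(P.astype(np.float32));return r,cv2.boxPoints(r)
E
python3 - <<'E'
from h import *
w=cv2.imread("pics/w3.png")[...,::-1].copy();c=bot.calibration("wrist")
r,b=strap(c,w,(200,168),.1025);print(r,b.round(1).tolist());hole=onz(c,(228,177),.1025);print("hole",hole)
A,B=onz(c,(283,27),.1),onz(c,(178,248),.1);print("edge",A,B)
o=bot.get_obs();print(o["ee_pos"].round(4))
Ci=np.linalg.inv(np.array(c["camera_from_world"]));print("cam",Ci[:3,3].round(3))
E
```

```text
((429.9701232910156, 163.45343017578125), (245.9996337890625, 383.02935791015625), 9.280462265014648) [[277.70001220703125, 332.6000061035156], [339.5, -45.400001525878906], [582.2000122070312, -5.699999809265137], [520.5, 372.29998779296875]]
hole [0.48258803 0.24100082 0.1025    ]
edge [0.47827027 0.3633627  0.1       ] [0.4648747  0.16002956 0.1       ]
[0.5068 0.237  0.2122]
cam [0.478 0.306 0.354]
```

```bash
python3 -m crank '[{"gripper":60,"travel":[0,0,0],"twist":[0,0,0.1728]},{"gripper":60,"travel":[0,0,0],"twist":[0,0,0.1728]},{"gripper":60,"travel":[0,0,0],"twist":[0,0,0.1728]},{"gripper":60,"travel":[0,0,0],"twist":[0,0,0.1728]},{"gripper":60,"travel":[0,0,0],"twist":[0,0,0.1728]},{"gripper":60,"travel":[0,0,0],"twist":[0,0,0.1728]},{"gripper":60,"travel":[0,0,0],"twist":[0,0,0.1728]},{"gripper":60,"travel":[0,0,0],"twist":[0,0,0.1728]},{"gripper":60,"travel":[0,0,0],"twist":[0,0,0.1728]},{"gripper":60,"travel":[0,0,0],"twist":[0,0,0.1728]},{"gripper":60,"travel":[0,0,0],"twist":[0,0,0.1728]}]'
python3 -m crank '[{"gripper":60,"travel":[-41,-3,0],"twist":[0,0,0]},{"gripper":60,"travel":[-42,-3,0],"twist":[0,0,0]},{"gripper":60,"travel":[0,0,0],"twist":[0,0,0]},{"gripper":60,"travel":[0,0,0],"twist":[0,0,0]}]'
python3 - <<'E'
from h import *
o=bot.get_obs();c=bot.calibration("wrist");w=bot.camera("wrist");cv2.imwrite("pics/w4.png",w[...,::-1])
print(o["q"].round(2),o["ee_pos"].round(4),o["tcp_rot"].round(1))
for X in ([.4826,.241,.1025],[.4227,.2368,.1025],[.5425,.2452,.1025]):print(proj(c,X))
E
```

```text
time: 7.5
ee_pos: [0.5332, 0.1415, 0.2091]
tcp_rot: [-175.7, 0.7, 12.7]
wrist_force: [0.5, -0.1, -0.3]
opening: 0.0599
grasp_force: 0.0
time: 8.0
ee_pos: [0.4521, 0.1265, 0.2114]
tcp_rot: [-175.6, 0.6, 13.0]
wrist_force: [-0.6, -0.1, 0.1]
opening: 0.0602
grasp_force: 0.0
[ 12.99  -5.86  -3.    93.47   4.35 179.94] [0.4521 0.1265 0.2114] [-175.6    0.6   13. ]
[136.79157575 123.43456741]
[134.18608372 191.90229955]
[139.81196827  44.06398255]
```

View pics/w4.png

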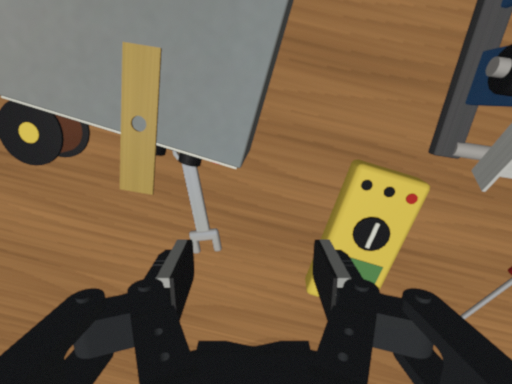

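The picture shows the strap's end at (137,192) and hole at (138,123), as predicted. But the last joint stopped at its 180° limit, so I need the half-turn-equivalent grasp and will rotate back the other way. The commanded pose was clamped, so I'll correct from measurements.

```bash
python3 -m crank '[{"gripper":60,"travel":[0,0,0],"twist":[0,0,-0.18]},{"gripper":60,"travel":[0,0,0],"twist":[0,0,-0.18]},{"gripper":60,"travel":[0,0,0],"twist":[0,0,-0.18]},{"gripper":60,"travel":[0,0,0],"twist":[0,0,-0.18]},{"gripper":60,"travel":[0,0,0],"twist":[0,0,-0.18]},{"gripper":60,"travel":[0,0,0],"twist":[0,0,-0.18]},{"gripper":60,"travel":[0,0,0],"twist":[0,0,-0.18]},{"gripper":60,"travel":[0,0,0],"twist":[0,0,-0.18]},{"gripper":60,"travel":[0,0,0],"twist":[0,0,-0.18]},{"gripper":60,"travel":[0,0,0],"twist":[0,0,-0.18]},{"gripper":60,"travel":[0,0,0],"twist":[0,0,-0.18]},{"gripper":60,"travel":[0,0,0],"twist":[0,0,-0.18]}]'
python3 -m crank '[{"gripper":60,"travel":[0,0,0],"twist":[0,0,-0.17]},{"gripper":60,"travel":[0,0,0],"twist":[0,0,-0.17]},{"gripper":60,"travel":[0,0,0],"twist":[0,0,-0.17]},{"gripper":60,"travel":[0,0,0],"twist":[0,0,-0.17]},{"gripper":60,"travel":[0,0,0],"twist":[0,0,-0.17]},{"gripper":60,"travel":[0,0,0],"twist":[0,0,0]}]'
cat >> h.py <<'E'
from scipy.spatial.transform import Rotation as Ro
def delta(pos,rpy):
    "shift (mm) and turn (rad) in current tool axes to reach pos, rpy"
    o=bot.get_obs();R=Ro.from_euler("xyz",o["tcp_rot"],degrees=True);T=Ro.from_euler("xyz",rpy,degrees=True)
    print("now",o["ee_pos"].round(4),o["tcp_rot"].round(1),"q",o["q"].round(1));print("shift",(R.inv().apply(np.array(pos)-o["ee_pos"])*1000).round(1),"turn",(R.inv()*T).as_rotvec().round(3))
E
python3 - <<'E'
from h import *
M={}
a=np.load if 0 else None
# picture w4 pose: rebuild its calibration from the tool pose then and now
o=bot.get_obs();c=bot.calibration("wrist");C=np.array(c["camera_from_world"])
def T(p,r):
    t=np.eye(4);t[:3,:3]=Ro.from_euler("xyz",r,degrees=True).as_matrix();t[:3,3]=p;return t
ct=C@T(o["ee_pos"],o["tcp_rot"])
c4=dict(c);c4["camera_from_world"]=ct@np.linalg.inv(T([.4521,.1265,.2114],[-175.6,.6,13.0]))
n=onz(c4,(136.5,192),.1025);f=onz(c4,(141.5,44.5),.1025);h=onz(c4,(138,123),.1025)
print(n,f,h,np.linalg.norm(f-n),np.degrees(np.arctan2(f[1]-n[1],f[0]-n[0])))
delta([.4237,.2369,.13],[180,0,184])
E
```

```text
time: 9.55
ee_pos: [0.4526, 0.1268, 0.2113]
tcp_rot: [178.1, -4.0, 137.2]
wrist_force: [0.5, 0.7, 0.5]
opening: 0.0598
grasp_force: 0.0
time: 10.3
ee_pos: [0.4525, 0.1267, 0.2114]
tcp_rot: [175.8, -1.2, -174.5]
wrist_force: [0.0, 0.9, -0.2]
opening: 0.0602
grasp_force: 0.0
[0.42308713 0.23432984 0.1025    ] [0.54255355 0.24333446 0.1025    ] [0.48320909 0.239569   0.1025    ] 0.11980528985200357 4.310439655643974
now [0.4525 0.1267 0.2114] [ 175.8   -1.2 -174.5] q [13.  -5.8 -2.9 93.5  4.4  7.5]
shift [ 16.4 106.1  89.8] turn [ 0.074 -0.022  0.025]
```

```bash
python3 -m crank '[{"gripper":60,"travel":[0,0,0],"twist":[0.074,-0.022,0.025]},{"gripper":60,"travel":[10.3,55.4,0],"twist":[0,0,0]},{"gripper":60,"travel":[10.4,55.4,0],"twist":[0,0,0]},{"gripper":60,"travel":[0,0,25],"twist":[0,0,0]},{"gripper":60,"travel":[0,0,45],"twist":[0,0,0]},{"gripper":60,"travel":[0,0,0],"twist":[0,0,0]},{"gripper":60,"travel":[0,0,0],"twist":[0,0,0]}]'
python3 - <<'E'
from h import *
w=bot.camera("wrist");cv2.imwrite("pics/w5.png",w[...,::-1])
delta([.4241,.2357,.092],[180,0,184.3])
E
```

```text
time: 11.18
ee_pos: [0.4241, 0.2357, 0.1435]
tcp_rot: [180.0, 0.1, -176.1]
wrist_force: [-0.3, 0.5, 1.3]
opening: 0.0599
grasp_force: 0.0
now [0.4244 0.2358 0.144 ] [ 180.     0.2 -176. ] q [29.1 -4.9 -9.5 85.3 -0.  25.1]
shift [ 0.4 -0.2 52. ] turn [ 0.001  0.003 -0.006]
```

View pics/w5.png

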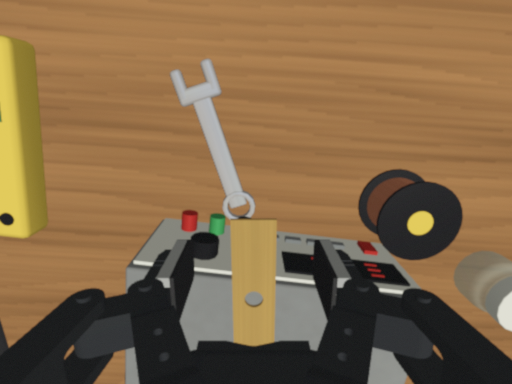

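The strap lies centred between the fingers (cols 230–277, fingers at 192 and 315), end at row 220. I'm lowering and gripping.

```bash
python3 -m crank '[{"gripper":60,"travel":[0,0,30],"twist":[0,0,0]},{"gripper":60,"travel":[0,0,15],"twist":[0,0,0]},{"gripper":60,"travel":[0,0,7],"twist":[0,0,0]},{"gripper":60,"travel":[0,0,0],"twist":[0,0,0]},{"gripper":60,"travel":[0,0,0],"twist":[0,0,0]}]'
python3 -m crank '[{"gripper":40,"travel":[0,0,0],"twist":[0,0,0]},{"gripper":34,"travel":[0,0,0],"twist":[0,0,0]},{"gripper":25,"travel":[0,0,0],"twist":[0,0,0]},{"gripper":25,"travel":[0,0,0],"twist":[0,0,0]},{"gripper":25,"travel":[0,0,0],"twist":[0,0,0]}]' 90
```

```text
time: 11.85
ee_pos: [0.424, 0.2358, 0.091]
tcp_rot: [180.0, 0.1, -176.0]
wrist_force: [0.3, -0.2, -0.2]
opening: 0.0597
grasp_force: 0.0
time: 12.48
ee_pos: [0.4236, 0.2356, 0.0901]
tcp_rot: [-180.0, 0.1, -175.9]
wrist_force: [0.4, -0.1, 1.3]
opening: 0.0259
grasp_force: 55.6
```

```bash
python3 -m crank '[{"gripper":0,"travel":[0,0,0],"twist":[0,0,0]},{"gripper":0,"travel":[0,0,0],"twist":[0,0,0]}]' 90
python3 - <<'E'
from h import *
w=bot.camera("wrist");c=bot.calibration("wrist");cv2.imwrite("pics/w6.png",cv2.resize(w[150:384,120:400],None,fx=2,fy=2)[...,::-1])
print(c["vfov"])
E
```

```text
time: 12.72
ee_pos: [0.4236, 0.2356, 0.0901]
tcp_rot: [-180.0, 0.1, -175.9]
wrist_force: [0.5, 0.1, 0.2]
opening: 0.0238
grasp_force: 88.3
64.4112451088376
```

View pics/w6.png

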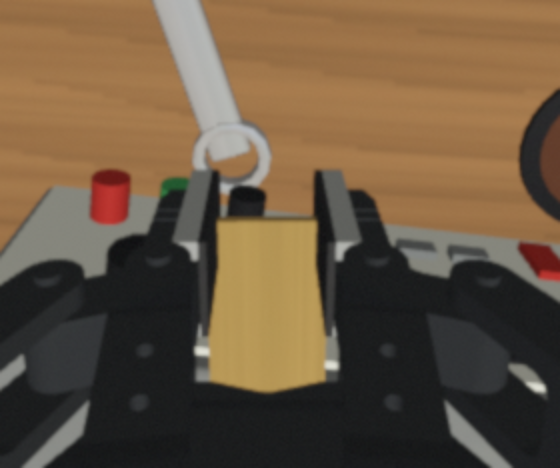

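The end is gripped squarely between both pads at 88 N. Next I'll lift, then compute the rough chassis pose from the first pictures.

```bash
python3 -m crank '[{"gripper":0,"travel":[0,0,-10],"twist":[0,0,0]},{"gripper":0,"travel":[0,0,-20],"twist":[0,0,0]},{"gripper":0,"travel":[0,0,-40],"twist":[0,0,0]},{"gripper":0,"travel":[0,0,-50],"twist":[0,0,0]},{"gripper":0,"travel":[0,0,-50],"twist":[0,0,0]},{"gripper":0,"travel":[0,0,-20],"twist":[0,0,0]},{"gripper":0,"travel":[0,0,0],"twist":[0,0,0]}]'
python3 - <<'E'
from h import *
t=cv2.imread("pics/t.png")[...,::-1].copy();ct=bot.calibration("top");cs=bot.calibration("scene")
p,e=two(ct,(329.4,180.06),cs,(215.4,241));print("pad centre",p,e)
h=cv2.cvtColor(t,cv2.COLOR_RGB2HSV);m=cv2.inRange(h,(0,0,150),(180,50,255));k=np.zeros_like(m);k[130:215,280:375]=m[130:215,280:375]
k=cv2.morphologyEx(k,cv2.MORPH_OPEN,np.ones((3,3)))
c=max(cv2.findContours(k,0,1)[0],key=cv2.contourArea);hu=cv2.convexHull(c)
ap=cv2.approxPolyDP(hu,6,True)[:,0];print("plate poly",ap.tolist())
r=cv2.minAreaRect(hu);print(r)
# strap in the air, seen from both fixed cameras
o=bot.get_obs();print(o["ee_pos"].round(4),o["tcp_rot"].round(1),o["opening"],o["grasp_force"])
T=bot.camera("top");S=bot.camera("scene");cv2.imwrite("pics/t9.png",T[...,::-1]);cv2.imwrite("pics/s9.png",S[...,::-1])
for n,i,cc in(("top",T,ct),("scene",S,cs)):
    q=proj(cc,o["ee_pos"]+[.06,.005,.01]).astype(int);print(n,"expect",q, "ends",proj(cc,o["ee_pos"]+[0,0,.01]).round(),proj(cc,o["ee_pos"]+[.12,.009,.01]).round())
    for b in blobs(i,(12,90,60),(28,215,255),(max(q[0]-45,0),max(q[1]-45,0),q[0]+45,q[1]+45),20)[:3]:
        print(cv2.contourArea(b),cv2.boxPoints(cv2.minAreaRect(b)).round(1).tolist())
E
```

```text
time: 13.65
ee_pos: [0.4238, 0.2358, 0.2818]
tcp_rot: [179.9, 0.2, -175.9]
wrist_force: [-0.2, 0.0, -1.1]
opening: 0.0238
grasp_force: 88.4
pad centre [ 0.58048207 -0.19236485  0.12948538] 0.0034987374467150448
plate poly [[364, 146], [358, 198], [290, 201], [292, 149]]
((327.03717041015625, 173.9707489013672), (57.03306198120117, 78.09909057617188), 85.48600769042969)
[0.4238 0.2358 0.2818] [ 179.9    0.2 -175.9] 0.023810664052802046 88.43031764030457
top expect [178 214] ends [180. 237.] [176. 192.]
657.0 [[133.0, 169.0], [151.0, 169.0], [151.0, 215.0], [133.0, 215.0]]
455.5 [[160.3000030517578, 197.89999389648438], [181.6999969482422, 189.60000610351562], [198.0, 231.60000610351562], [176.5, 239.89999389648438]]
378.5 [[205.0, 215.0], [222.0, 215.0], [222.0, 258.0], [205.0, 258.0]]
scene expect [266 104] ends [250. 100.] [284. 109.]
5072.5 [[221.0, 59.0], [310.0, 59.0], [310.0, 148.0], [221.0, 148.0]]
```

The wrist carries about 1 N after the lift, so the strap is held. The pad centre comes to (0.580,−0.192,0.129). From that the bolt tip should be at (0.568,−0.193,0.150), and the scene ray at z=0.15 gives (0.570,−0.193), so they agree. I'm moving to the first vantage for a closer look at the bolt.

```bash
python3 -m crank '[{"gripper":0,"travel":[-11,-25,0],"twist":[0,0,0]},{"gripper":0,"travel":[-22,-48.5,3],"twist":[0,0,0]},{"gripper":0,"travel":[-22,-48.5,3],"twist":[0,0,0]},{"gripper":0,"travel":[-22,-48.5,3],"twist":[0,0,0]},{"gripper":0,"travel":[-22,-48.5,3],"twist":[0,0,0]},{"gripper":0,"travel":[-22,-48.5,3],"twist":[0,0,0]},{"gripper":0,"travel":[-22,-48.5,3],"twist":[0,0,0]},{"gripper":0,"travel":[-11,-24,2],"twist":[0,0,0]},{"gripper":0,"travel":[0,0,0],"twist":[0,0,0]},{"gripper":0,"travel":[0,0,0],"twist":[0,0,0]}]'
cat > look.py <<'E'
import sys,pickle
from h import *
n=sys.argv[1]
o=bot.get_obs();c=bot.calibration("wrist");w=bot.camera("wrist");cv2.imwrite(f"pics/{n}.png",w[...,::-1]);pickle.dump(c,open(f"{n}.pkl","wb"))
print(o["ee_pos"].round(4),o["tcp_rot"].round(1),o["q"].round(1),"expect tip,base",proj(c,[.5685,-.193,.150]).round(),proj(c,[.5805,-.1924,.1295]).round())
h=cv2.cvtColor(w,cv2.COLOR_RGB2HSV);m=cv2.inRange(h,(20,130,80),(35,255,255))
p=proj(c,[.5805,-.1924,.1295]).astype(int)
k=np.zeros_like(m);k[max(p[1]-110,0):p[1]+110,max(p[0]-110,0):p[0]+110]=255;m&=k
cs=max(cv2.findContours(m,0,1)[0],key=cv2.contourArea);H=np.zeros_like(m);cv2.drawContours(H,[cv2.convexHull(cs)],-1,255,-1)
print("ring",cv2.boundingRect(cs),cv2.contourArea(cs))
H=cv2.erode(H,np.ones((9,9)))
dark=((h[...,2]<75)&(H>0)&(m==0)).astype(np.uint8)
n_,l,st,_=cv2.connectedComponentsWithStats(dark);i=1+np.argmax(st[1:,4]);pc=max(cv2.findContours((l==i).astype(np.uint8),0,1)[0],key=cv2.contourArea);hl=cv2.convexHull(pc)
print("pad ellipse",np.round(np.hstack(cv2.fitEllipse(hl)).tolist(),1) if 0 else cv2.fitEllipse(hl))
P=np.zeros_like(m);cv2.drawContours(P,[hl],-1,255,-1)
br=((P>0)&(h[...,2]>90)&(h[...,1]<90)).astype(np.uint8)
for b in cv2.findContours(br,0,1)[0]:
    if cv2.contourArea(b)>8: print("bright",cv2.contourArea(b),cv2.boxPoints(cv2.minAreaRect(b)).round(1).tolist())
E
python3 look.py v1
```

```text
time: 15.0
ee_pos: [0.6005, -0.0922, 0.2594]
tcp_rot: [180.0, -0.0, -175.9]
wrist_force: [-1.2, 0.5, -0.9]
opening: 0.0238
grasp_force: 88.5
[ 0.6005 -0.0922  0.2594] [ 180.    -0.  -175.9] [ -8.7  14.1  23.6  99.5   0.  -12.8] expect tip,base [133. 146.] [143. 156.]
ring (101, 115, 100, 95) 6941.0
pad ellipse ((144.52584838867188, 154.71420288085938), (64.51411437988281, 70.38209533691406), 65.53718566894531)
bright 61.0 [[131.0, 141.0], [140.0, 141.0], [140.0, 150.0], [131.0, 150.0]]
```

```bash
python3 -m crank '[{"gripper":0,"travel":[3,-40,0],"twist":[0,0,0]},{"gripper":0,"travel":[3,-50,0],"twist":[0,0,0]},{"gripper":0,"travel":[4,-50,0],"twist":[0,0,0]},{"gripper":0,"travel":[4,-50,0],"twist":[0,0,0]},{"gripper":0,"travel":[0,-10,0],"twist":[0,0,0]},{"gripper":0,"travel":[0,0,0],"twist":[0,0,0]},{"gripper":0,"travel":[0,0,0],"twist":[0,0,0]}]'
python3 look.py v2
python3 - <<'E'
from h import *
import pickle
v=cv2.imread("pics/v1.png");u=cv2.imread("pics/v2.png");c2=pickle.load(open("v2.pkl","rb"))
p=proj(c2,[.575,-.193,.14]).astype(int);a=v[100:215,90:210]
b=u[max(p[1]-60,0):p[1]+60,p[0]-65:p[0]+65]
print("v1 crop origin 90,100; v2 crop origin",p[0]-65,max(p[1]-60,0))
A=cv2.resize(a,(390,374),interpolation=2);B=cv2.resize(b,(390,374),interpolation=2);cv2.imwrite("pics/vv.png",np.hstack([A,B]));print(b.shape)
E
```

```text
time: 15.92
ee_pos: [0.6015, -0.2915, 0.2608]
tcp_rot: [-180.0, 0.1, -175.9]
wrist_force: [-0.0, 0.8, -0.7]
opening: 0.0237
grasp_force: 88.6
[ 0.6015 -0.2915  0.2608] [-1.800e+02  1.000e-01 -1.759e+02] [-25.9  23.6  35.9 102.2   0.  -30. ] expect tip,base [373. 161.] [362. 170.]
ring (309, 128, 98, 93) 6714.5
pad ellipse ((362.625732421875, 168.39669799804688), (63.8740234375, 69.48865509033203), 113.96971130371094)
bright 40.5 [[369.0, 156.0], [375.0, 156.0], [375.0, 164.0], [369.0, 164.0]]
v1 crop origin 90,100; v2 crop origin 301 106
(120, 130, 3)
```

Run:
```python
from h import *
import pickle
c1,c2=[pickle.load(open(f"v{i}.pkl","rb")) for i in(1,2)]
t,e=two(c1,(135.5,145.5),c2,(372,160));p,f=two(c1,(144.53,154.71),c2,(362.63,168.4))
print("tip",t.round(4),e,"pad",p.round(4),f,"d",((t-p)*1000).round(1),np.linalg.norm(t-p))
# finer: greyscale around the bolt
for n,q in(("v1",(136,147)),("v2",(371,161))):
    g=cv2.cvtColor(cv2.imread(f"pics/{n}.png"),6);print(g[q[1]-9:q[1]+14,q[0]-12:q[0]+14])
```

```text
tip [ 0.5683 -0.1922  0.1462] 0.0006327529051239727 pad [ 0.5795 -0.1916  0.1271] 0.00016046285329365093 d [-11.2  -0.6  19.2] 0.0221821186789381
[[ 33  32  34  35  31  33  30  33  33  33  31  33  32  33  32  31  33  31
   31  32  31  31  31  32  31  32]
 [ 33  34  33  31  31  32  31  32  35  35  37  36  35  32  32  32  33  31
   32  32  33  30  34  32  31  31]
 [ 31  33  33  31  35  35  32  34  45  64  73  65  52  43  40  32  34  32
   34  32  32  34  29  31  31  32]
 [ 31  33  32  32  32  33  34  51  91 120 128 122 102  78  65  50  42  33
   32  33  31  31  33  31  32  33]
 [ 34  32  33  32  32  33  41  81 126 147 151 149 135 112  92  77  60  43
   35  35  32  33  31  31  30  30]
 [ 32  33  30  32  32  33  47 101 140 152 154 153 144 127 110  96  80  57
   42  35  32  32  32  31  31  32]
 [ 33  31  31  30  34  31  47 103 141 152 153 152 144 131 117 105  93  75
   54  41  33  32  33  32  31  32]
 [ 34  33  32  32  32  33  43  91 130 145 149 147 141 130 121 111 101  81
   59  43  37  34  32  31  32  32]
 [ 32  32  32  32  31  32  38  72 109 130 139 139 135 130 123 116 104  86
   65  5
[... 3361 characters left out ...]
29  31  31
   31  31  33  29  31  31  31  32]
 [ 47  60  64  67  66  62  65  68  62  53  39  33  30  32  32  31  33  31
   30  33  32  29  32  32  31  32]
 [ 40  55  69  71  67  62  66  63  51  38  34  32  30  31  34  31  30  33
   33  33  34  32  32  31  32  31]
 [ 33  43  55  62  59  54  53  48  37  32  34  30  32  32  32  30  31  32
   32  31  32  31  32  32  32  34]
 [ 31  33  36  41  43  39  35  34  32  31  30  31  31  30  32  32  32  30
   31  31  33  30  32  31  33  30]
 [ 30  33  31  33  32  33  31  31  30  31  33  31  30  30  30  29  32  31
   29  29  31  32  29  29  30  32]
 [ 31  30  33  32  32  31  32  33  32  31  33  31  33  31  30  31  33  33
   32  30  32  31  30  29  31  31]]
```

The two-view measurement gives a pad centre of (0.5795,−0.1916,0.127) with 0.2 mm ray miss and an axis length of about 22 of 24 mm, leaning towards the robot, consistent with the rough fix. Next I'll work out the pre-place pose.

```bash
cat >> h.py <<'E'
def goal(h,psi=3.,P=(.5795,-.1916,.127),gx=.0595,gz=.0099,tilt=30.):
    a=np.radians(tilt);Rz=Ro.from_euler("z",psi,degrees=True)
    x=Rz.apply([np.cos(a),0,np.sin(a)]);y=Rz.apply([0,1,0]);z=Rz.apply([-np.sin(a),0,np.cos(a)])
    R=Ro.from_matrix(np.stack([-x,y,-z],1));return np.array(P)+h*z-gx*x-gz*z,R.as_euler("xyz",degrees=True)
E
python3 - <<'E'
from h import *
import pickle
c1,c2=[pickle.load(open(f"v{i}.pkl","rb")) for i in(1,2)]
print("tip",two(c1,(134,143.8),c2,(373,159)))
p,r=goal(.09);print(p,r);delta(p,r);p,r=goal(.045);print(p,r)
E
```

```text
tip (array([ 0.56681147, -0.19251772,  0.14861208]), np.float64(0.00020904052916970774))
[ 0.48804699 -0.19639285  0.16661863] [ 180.   30. -177.]
now [ 0.6015 -0.2915  0.2608] [-1.800e+02  1.000e-01 -1.758e+02] q [-25.9  23.6  35.9 102.2   0.  -30. ]
shift [106.4 103.1  94. ] turn [ 0.005 -0.522  0.02 ]
[ 0.51051616 -0.19521529  0.12764749] [ 180.   30. -177.]
```

```bash
python3 -m crank '[{"gripper":0,"travel":[26.6,25.8,0],"twist":[0,0,0]},{"gripper":0,"travel":[26.6,25.8,0],"twist":[0,-0.087,0.02]},{"gripper":0,"travel":[0,0,0],"twist":[0,-0.145,0]},{"gripper":0,"travel":[0,0,0],"twist":[0,-0.145,0]},{"gripper":0,"travel":[0,0,0],"twist":[0,-0.145,0]},{"gripper":0,"travel":[0,0,0],"twist":[0,0,0]}]'
python3 - <<'E'
from h import *
p,r=goal(.09);delta(p,r)
E
```

```text
time: 16.73
ee_pos: [0.5421, -0.2438, 0.2589]
tcp_rot: [179.9, 29.9, -177.1]
wrist_force: [0.1, 0.1, 0.0]
opening: 0.0237
grasp_force: 88.7
now [ 0.5421 -0.2438  0.2589] [ 179.9   29.9 -177.1] q [-32.1 -14.4 -10.7  68.5  16.7 -31.3]
shift [90.8 50.  54.3] turn [ 0.001 -0.001 -0.002]
```

```bash
python3 -m crank '[{"gripper":0,"travel":[30,17,0],"twist":[0,0,0]},{"gripper":0,"travel":[31,17,0],"twist":[0,0,0]},{"gripper":0,"travel":[30,16,0],"twist":[0,0,0]},{"gripper":0,"travel":[0,0,25],"twist":[0,0,0]},{"gripper":0,"travel":[0,0,29],"twist":[0,0,0]},{"gripper":0,"travel":[0,0,0],"twist":[0,0,0]},{"gripper":0,"travel":[0,0,0],"twist":[0,0,0]}]'
python3 - <<'E'
from h import *
p,r=goal(.045);delta(p,r)
o=bot.get_obs();R=Ro.from_euler("xyz",o["tcp_rot"],degrees=True)
W=lambda v:o["ee_pos"]+R.apply(np.array(v)/1000)
ct,cs=bot.calibration("top"),bot.calibration("scene");T,S=bot.camera("top"),bot.camera("scene")
pts={"hole":W([-59.5,0,-11]),"endA":W([.5,0,-11]),"endB":W([-119.5,0,-11])}
A=[]
for n,i,c in(("top",T,ct),("scene",S,cs)):
    q={k:proj(c,v).round(1) for k,v in pts.items()};m=q["hole"].astype(int);x0,y0=m[0]-32,m[1]-36
    print(n,{k:v.tolist() for k,v in q.items()},"tip",proj(c,[.5668,-.1925,.1486]).round(1),"crop",x0,y0)
    A.append(cv2.resize(i[y0:y0+72,x0:x0+64],None,fx=6,fy=6,interpolation=2)[...,::-1])
    cv2.imwrite(f"pics/p_{n}.png",i[...,::-1])
    for b in blobs(i,(12,90,60),(26,200,255),(x0,y0,x0+64,y0+72),20)[:3]:print(cv2.contourArea(b),cv2.boxPoints(cv2.minAreaRect(b)).round(1).tolist())
cv2.imwrite("pics/p.png",np.hstack(A));print(np.hstack(A).shape)
E
```

```text
time: 17.6
ee_pos: [0.4907, -0.198, 0.1696]
tcp_rot: [180.0, 30.0, -177.0]
wrist_force: [-0.5, -0.8, -0.2]
opening: 0.0234
grasp_force: 88.7
now [ 0.4907 -0.198   0.1696] [ 180.   30. -177.] q [-30.5 -25.1 -28.4  61.   16.  -29.8]
shift [ 3.7  1.7 46.3] turn [-0.    -0.001 -0.001]
top {'hole': [335.9, 192.2], 'endA': [335.5, 210.5], 'endB': [336.4, 173.0]} tip [330.4 183.5] crop 303 156
1633.0 [[303.0, 163.0], [366.0, 163.0], [366.0, 227.0], [303.0, 227.0]]
scene {'hole': [197.6, 214.3], 'endA': [182.5, 215.7], 'endB': [214.1, 212.9]} tip [209.9 234.2] crop 165 178
2761.0 [[165.0, 178.0], [228.0, 178.0], [228.0, 249.0], [165.0, 249.0]]
54.5 [[204.0, 197.0], [214.0, 197.0], [214.0, 204.0], [204.0, 204.0]]
(432, 768, 3)
```

View pics/p.png

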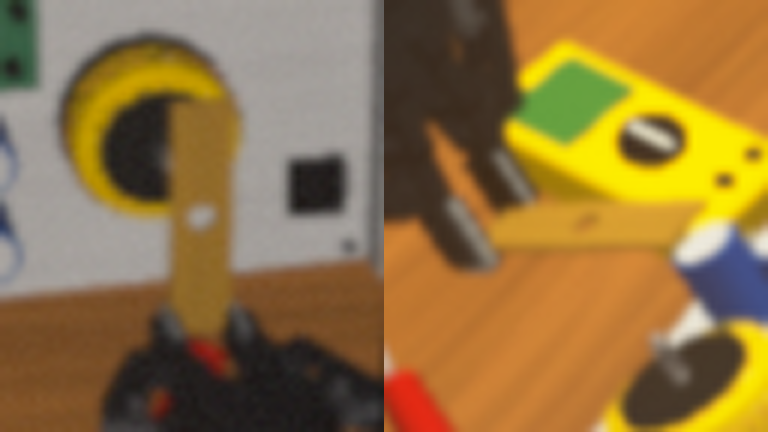

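In the top half, the strap is straight in the fingers with its hole at (336.3,192), prediction (335.9,192.2). The scene half shows it held tilted with the slope, hole at (198,214.6), prediction (197.6,214.3), and the bolt below it. Grasp geometry confirmed, so I'm lowering along the bolt axis.

```bash
python3 -m crank '[{"gripper":0,"travel":[3.7,2.2,20],"twist":[0,0,0]},{"gripper":0,"travel":[0,0,26],"twist":[0,0,0]},{"gripper":0,"travel":[0,0,0],"twist":[0,0,0]},{"gripper":0,"travel":[0,0,0],"twist":[0,0,0]},{"gripper":0,"travel":[0,0,0],"twist":[0,0,0]}]'
python3 - <<'E'
from h import *
p,r=goal(.030);delta(p,r)
E
```

```text
time: 18.32
ee_pos: [0.51, -0.1953, 0.1279]
tcp_rot: [-180.0, 30.1, -177.1]
wrist_force: [-0.3, -0.6, -0.7]
opening: 0.024
grasp_force: 88.7
now [ 0.51   -0.1953  0.1279] [-180.    30.1 -177.1] q [-28.8 -22.8 -31.5  55.   15.3 -28.2]
shift [-0.3  0.  15.5] turn [-0.001  0.001 -0.001]
```

```bash
python3 -m crank '[{"gripper":0,"travel":[-0.3,0,12],"twist":[0,0,0]},{"gripper":0,"travel":[0,0,5],"twist":[0,0,0]},{"gripper":0,"travel":[0,0,3],"twist":[0,0,0]},{"gripper":0,"travel":[0,0,0],"twist":[0,0,0]},{"gripper":0,"travel":[0,0,0],"twist":[0,0,0]}]'
python3 -m crank '[{"gripper":0,"travel":[0,0,2],"twist":[0,0,0]},{"gripper":0,"travel":[0,0,2],"twist":[0,0,0]},{"gripper":0,"travel":[0,0,0],"twist":[0,0,0]},{"gripper":0,"travel":[0,0,0],"twist":[0,0,0]}]'
```

```text
time: 18.95
ee_pos: [0.5201, -0.1944, 0.1094]
tcp_rot: [180.0, 30.0, -177.1]
wrist_force: [-0.6, 0.3, -0.6]
opening: 0.0238
grasp_force: 88.7
time: 19.45
ee_pos: [0.522, -0.1943, 0.1057]
tcp_rot: [180.0, 30.0, -177.1]
wrist_force: [-0.1, 0.1, 0.7]
opening: 0.0239
grasp_force: 88.7
```

```bash
python3 -m crank '[{"gripper":0,"travel":[0,0,2],"twist":[0,0,0]},{"gripper":0,"travel":[0,0,2],"twist":[0,0,0]},{"gripper":0,"travel":[0,0,0],"twist":[0,0,0]},{"gripper":0,"travel":[0,0,0],"twist":[0,0,0]}]'
python3 - <<'E'
from h import *
o=bot.get_obs();print(o["torque"].round(3),o["wrist_force"].round(2))
R=Ro.from_euler("xyz",o["tcp_rot"],degrees=True)
for n in("top","scene"):
    c=bot.calibration(n);i=bot.camera(n);cv2.imwrite(f"pics/d_{n}.png",i[...,::-1])
    m=proj(c,o["ee_pos"]+R.apply([-.0595,0,-.011]));print(n,m.round(1));q=m.round().astype(int)
    h=cv2.cvtColor(i,cv2.COLOR_RGB2HSV);print(h[q[1]-6:q[1]+7,q[0]-6:q[0]+7,2]);print(h[q[1]-6:q[1]+7,q[0]-6:q[0]+7,1])
E
```

```text
time: 19.95
ee_pos: [0.524, -0.1941, 0.1022]
tcp_rot: [180.0, 30.0, -177.1]
wrist_force: [0.2, 0.6, -0.0]
opening: 0.0238
grasp_force: 88.7
[-0.011  0.622 -0.004] [ 0.18  0.57 -0.04]
top [329.7 182.7]
[[ 57 100 136 145 145 143 142 142 143 140 130  99  57]
 [ 56  98 136 144 144 145 144 143 143 142 131 100  58]
 [ 59 100 137 143 145 139 138 138 141 142 131  98  56]
 [ 56  99 134 142 141 128 119 128 137 142 130  98  57]
 [ 56 100 134 143 127 104  93 106 124 137 130  99  58]
 [ 57  99 134 135 111  85  86  99 118 135 129  99  57]
 [ 57 100 133 134 107  83  90 109 122 137 129  97  56]
 [ 59  98 132 140 125 107 108 122 134 139 129  98  57]
 [ 56  99 134 143 139 131 128 135 139 141 130  99  69]
 [ 58 101 135 142 142 141 138 139 140 139 129 103  95]
 [ 60  99 135 143 143 142 140 140 139 139 133 125 136]
 [ 92 108 136 144 141 140 140 139 142 142 142 149 161]
 [146 133 140 143 142 139 140 141 142 141 145 157 167]]
[[116 163 176 181 178 180 180 180 177 186 171 162 116]
 [114 169 180 184 182 178 177 180 182 181 175 161 110]
 [108 163 177 193 181 180 177 174 179 181 173 164 123]
 [105 167 185 183 
[... 1284 characters left out ...]
84 184 185 185 183 169 120  64  31  22]
 [184 184 186 185 184 184 184 176 144  86  44  25  25]
 [185 186 187 184 176 168 172 165 124  75  48  40  46]
 [191 190 189 178 148 124 137 156 135 105  92  91 101]
 [192 193 192 175 128  83  96 143 168 162 159 161 166]
 [194 193 193 179 137  77  70 119 169 186 189 190 190]
 [193 193 192 185 158 108  74  98 146 179 189 191 192]
 [193 193 193 191 177 145 107 113 147 178 189 191 190]
 [192 193 192 193 188 171 156 158 171 185 190 191 190]
 [192 193 192 192 190 186 181 184 187 189 190 191 190]
 [192 189 189 190 189 189 188 187 188 188 189 189 189]
 [189 179 174 173 177 176 178 175 175 176 180 181 181]
 [186 157 132 135 139 144 141 141 140 142 145 150 152]]
```

The bolt shows as grey inside and above the hole in both fixed views, and there is no contact force, so it is through. I'll continue down.

```bash
python3 -m crank '[{"gripper":0,"travel":[0,0,4],"twist":[0,0,0]},{"gripper":0,"travel":[0,0,4],"twist":[0,0,0]},{"gripper":0,"travel":[0,0,2],"twist":[0,0,0]},{"gripper":0,"travel":[0,0,0],"twist":[0,0,0]},{"gripper":0,"travel":[0,0,0],"twist":[0,0,0]}]'
python3 -m crank '[{"gripper":0,"travel":[0,0,2],"twist":[0,0,0]},{"gripper":0,"travel":[0,0,0],"twist":[0,0,0]},{"gripper":0,"travel":[0,0,0],"twist":[0,0,0]}]'
python3 - <<'E'
from h import *
p,r=goal(0);delta(p,r);print(bot.get_obs()["torque"].round(3))
E
```

```text
time: 20.68
ee_pos: [0.529, -0.1939, 0.0936]
tcp_rot: [180.0, 30.0, -177.1]
wrist_force: [0.3, -0.0, -1.1]
opening: 0.0238
grasp_force: 88.7
time: 21.05
ee_pos: [0.53, -0.1938, 0.0919]
tcp_rot: [180.0, 30.0, -177.1]
wrist_force: [-0.1, -0.6, -1.0]
opening: 0.0239
grasp_force: 88.7
now [ 0.53   -0.1938  0.0919] [ 180.    30.  -177.1] q [-27.4 -19.4 -33.2  49.8  14.6 -26.9]
shift [-1.  -0.4  4.2] turn [-0.    -0.    -0.002]
[-0.021  0.564 -0.017]
```

```bash
for i in 1 2; do python3 -m crank '[{"gripper":0,"travel":[0,0,1],"twist":[0,0,0]},{"gripper":0,"travel":[0,0,0],"twist":[0,0,0]},{"gripper":0,"travel":[0,0,0],"twist":[0,0,0]}]'|grep -E "pos|wrist"; done
python3 -m crank '[{"gripper":0,"travel":[0,0,1],"twist":[0,0,0]},{"gripper":0,"travel":[0,0,0],"twist":[0,0,0]},{"gripper":0,"travel":[0,0,0],"twist":[0,0,0]}]'|grep -E "pos|wrist"
python3 -c "
from h import *
p,r=goal(0);delta(p,r);print(bot.get_obs()['torque'].round(3))"
```

```text
ee_pos: [0.5306, -0.1938, 0.0911]
wrist_force: [-0.7, -0.3, 1.1]
ee_pos: [0.531, -0.1938, 0.0902]
wrist_force: [-1.6, -0.8, 0.7]
ee_pos: [0.5315, -0.1938, 0.0894]
wrist_force: [-1.5, -0.5, 2.5]
now [ 0.5315 -0.1938  0.0894] [ 180.    30.  -177.1] q [-27.3 -19.2 -33.3  49.4  14.6 -26.8]
shift [-0.9 -0.3  1.3] turn [-0.    -0.    -0.002]
[-0.057  0.614  0.028]
```

```bash
for i in 1; do python3 -m crank '[{"gripper":0,"travel":[0,0,1],"twist":[0,0,0]},{"gripper":0,"travel":[0,0,0],"twist":[0,0,0]},{"gripper":0,"travel":[0,0,0],"twist":[0,0,0]}]'|grep -E "pos|rot|wrist"; done
python3 -c "
from h import *
p,r=goal(0);delta(p,r);print(bot.get_obs()['torque'].round(3))"
python3 -m crank '[{"gripper":0,"travel":[0,0,1],"twist":[0,0,0]},{"gripper":0,"travel":[0,0,0],"twist":[0,0,0]},{"gripper":0,"travel":[0,0,0],"twist":[0,0,0]}]'|grep -E "pos|rot|wrist"
python3 -c "
from h import *
p,r=goal(0);delta(p,r);print(bot.get_obs()['torque'].round(3))"
```

```text
ee_pos: [0.5321, -0.1938, 0.0885]
tcp_rot: [180.0, 30.0, -177.1]
wrist_force: [-2.4, -1.0, 3.0]
now [ 0.5321 -0.1938  0.0885] [ 180.    30.  -177.1] q [-27.3 -19.1 -33.3  49.3  14.6 -26.7]
shift [-0.9 -0.3  0.3] turn [-0.    -0.    -0.002]
[-0.021  0.559  0.03 ]
ee_pos: [0.5326, -0.1937, 0.0877]
tcp_rot: [180.0, 30.0, -177.1]
wrist_force: [-2.6, 0.4, 3.9]
now [ 0.5326 -0.1937  0.0877] [ 180.    30.  -177.1] q [-27.3 -19.  -33.4  49.2  14.6 -26.7]
shift [-0.8 -0.3 -0.7] turn [-0.    -0.    -0.002]
[-0.012  0.524  0.023]
```

```bash
for i in 1 2; do [ $i = 1 ]; python3 -m crank '[{"gripper":0,"travel":[0,0,1],"twist":[0,0,0]},{"gripper":0,"travel":[0,0,0],"twist":[0,0,0]},{"gripper":0,"travel":[0,0,0],"twist":[0,0,0]}]'|grep -E "pos|wrist"; python3 -c "
from h import *
p,r=goal(0);delta(p,r);print(bot.get_obs()['torque'].round(3))"; done
python3 - <<'E'
from h import *
o=bot.get_obs();R=Ro.from_euler("xyz",o["tcp_rot"],degrees=True);c=bot.calibration("scene");i=bot.camera("scene");cv2.imwrite("pics/e.png",i[...,::-1])
g=(i[...,0].astype(int)-i[...,2])
for n,P in(("flat endB",[.5795+.052,-.1916+.0027,.127+.03]),("hole",[.5795,-.1916,.127]),("padedge far",[.6072,-.190,.143]),("endA",[.5275,-.1943,.097])): print(n,proj(c,P).round(1))
E
```

```text
ee_pos: [0.5332, -0.1937, 0.0869]
wrist_force: [-3.9, -0.1, 3.9]
now [ 0.5332 -0.1937  0.0869] [ 180.    30.  -177.1] q [-27.2 -18.9 -33.4  49.   14.6 -26.7]
shift [-0.7 -0.3 -1.7] turn [-0.    -0.    -0.002]
[ 0.03   0.482 -0.01 ]
ee_pos: [0.5337, -0.1937, 0.0862]
wrist_force: [-4.8, 0.1, 6.1]
now [ 0.5337 -0.1937  0.0862] [ 180.    30.  -177.1] q [-27.2 -18.8 -33.4  48.9  14.6 -26.6]
shift [-0.6 -0.3 -2.6] turn [-0.     0.    -0.002]
[0.012 0.42  0.05 ]
flat endB [231.1 241. ]
hole [214.7 241.3]
padedge far [223.3 241.1]
endA [199.4 241.6]
```

```bash
cat > prof.py <<'E'
from h import *
import sys
i=cv2.imread(sys.argv[1])[...,::-1].copy();h=cv2.cvtColor(i,cv2.COLOR_RGB2HSV)
print("hue around", h[241,208],h[237,225],"ring",h[252,220])
m=cv2.inRange(h,(15,120,120),(23,225,255));pr=[]
for x in range(194,236):
    r=np.where(m[225:256,x])[0]+225
    if len(r):
        # longest run
        s=max(np.split(r,np.where(np.diff(r)>1)[0]+1),key=len);pr.append((x,int(s[0]),int(s[-1])))
print(pr)
c=bot.calibration("scene")
x=Ro.from_euler("z",3,degrees=True).apply([.866,0,.5]);y=np.array([-.052,.9986,0]);z=np.cross(x,y);P=np.array([.5795,-.1916,.127])
for t in(-5,0,5):   # strap pitched about its hole: corners of the top face
    a=np.radians(t);X=x*np.cos(a)+z*np.sin(a);print("tilt",t,[proj(c,P+.0025*z+sx*X*.06+sy*y*.015).round(1).tolist() for sx in(-1,1) for sy in(-1,1)])
E
python3 prof.py pics/e.png
```

```text
hue around [ 19 189 182] [ 22 214 195] ring [ 22 221 204]
[(194, 231, 235), (195, 234, 236), (196, 235, 237), (197, 236, 238), (198, 238, 239), (199, 240, 243), (200, 240, 245), (201, 240, 247), (202, 240, 247), (203, 239, 245), (204, 238, 247), (205, 225, 231), (206, 225, 232), (207, 225, 234), (208, 225, 232), (209, 225, 231), (210, 225, 231), (211, 225, 232), (212, 225, 232), (213, 225, 230), (214, 236, 240), (215, 235, 240), (216, 235, 240), (217, 234, 239), (218, 234, 239), (219, 233, 239), (220, 232, 238), (221, 232, 238), (222, 232, 238), (223, 232, 238), (224, 232, 240), (225, 231, 238), (226, 248, 255), (227, 249, 255), (228, 245, 255), (229, 245, 255), (230, 242, 254), (231, 236, 253), (232, 237, 252), (233, 239, 251), (234, 241, 249), (235, 243, 247)]
tilt -5 [[194.9, 243.2], [201.2, 235.9], [228.5, 245.8], [234.5, 237.8]]
tilt 0 [[195.8, 244.7], [202.1, 237.3], [227.5, 244.2], [233.7, 236.3]]
tilt 5 [[196.9, 246.1], [203.1, 238.7], [226.5, 242.7], [232.6, 234.7]]
```

Run:
```python
from h import *
i=cv2.imread("pics/e.png")[...,::-1].copy();h=cv2.cvtColor(i,cv2.COLOR_RGB2HSV)
print("cols",list(range(194,238,2)))
for y in range(226,256): print(y," ".join(f"{h[y,x,0]:2d}/{h[y,x,1]:3d}/{h[y,x,2]:3d}" for x in range(194,238,2)))
```

```text
cols [194, 196, 198, 200, 202, 204, 206, 208, 210, 212, 214, 216, 218, 220, 222, 224, 226, 228, 230, 232, 234, 236]
226 13/ 98/ 65 14/100/ 64 14/100/ 64 15/100/ 66 14/167/139 15/186/203 15/185/197 15/186/191 15/185/192 15/185/196 15/179/185  0/ 61/105 119/ 86/ 95 117/ 98/101 115/114/112 115/124/123 114/132/131 114/133/132 116/102/103 118/ 89/ 95 117/100/102 115/116/112
227 13/107/ 69 14/101/ 63 15/107/ 62 15/100/ 66 14/168/138 15/186/201 15/186/193 15/185/189 15/185/193 15/185/196 14/180/186 10/ 98/141 121/ 66/ 96 117/ 98/ 99 116/110/109 115/121/120 114/131/130 114/134/133 115/112/114 117/ 89/ 97 117/ 97/100 116/109/110
228 13/140/ 84 14/105/ 63 14/107/ 62 14/ 95/ 67 14/164/134 15/186/197 15/185/192 15/184/188 15/184/195 15/185/192 15/175/186 14/ 83/181 122/ 37/110 118/ 92/ 97 116/106/106 116/117/118 114/129/127 114/123/131 114/106/127 117/ 75/102 117/ 95/ 97 116/106/106
229 14/169/122 13/118/ 69 14/107/ 62 15/ 73/ 77 13/137/125 15/183/189 15/183/189 15/184/190 15/186/195 15/185/189 15/155/189 17/ 49/212 130/ 11/135 118/ 87/ 97 117/102/103 116/108/113 119/ 89/121 121/ 58/119 114/ 63/
[... 5746 characters left out ...]
25/ 19/231 20/ 96/205 23/232/213 25/248/230 25/248/232 24/244/226 24/236/216 23/228/204 23/223/200 21/213/208 22/220/195 21/214/193 22/218/195 22/217/199 22/218/192 22/211/174 20/142/104 19/ 37/146 22/ 22/224
254 14/171/182 15/ 79/207 23/ 22/231 23/ 19/232 18/ 60/207 21/200/175 23/223/192 23/228/197 23/226/191 23/222/187 22/217/189 22/217/190 21/212/190 22/219/191 20/212/194 22/219/190 21/212/190 23/219/184 22/192/142 19/ 78/ 95 21/ 27/192 23/ 23/226
255 14/145/186 17/ 46/222 25/ 19/232 22/ 16/233 18/ 39/222 18/154/172 22/205/174 21/211/181 22/214/176 22/212/172 22/213/175 21/211/181 21/213/181 21/213/188 21/211/185 22/214/182 22/214/180 23/210/166 20/153/105 19/ 44/122 23/ 23/221 21/ 23/221
```

Run:
```python
from h import *
def prof(f,x0,x1,y0,y1):
    h=cv2.cvtColor(cv2.imread(f),cv2.COLOR_BGR2HSV);m=cv2.inRange(h,(17,140,120),(21,206,255));m[:y0]=0;m[y1:]=0;m[:,:x0]=0;m[:,x1:]=0
    n,l,st,_=cv2.connectedComponentsWithStats(m);k=l==1+np.argmax(st[1:,4]);L=[]
    for x in range(x0,x1,2):
        r=np.where(k[:,x])[0]
        if len(r):L.append((x,int(r[0]),int(r[-1])))
    print(f,L)
prof("pics/p_scene.png",178,225,200,232);prof("pics/d_scene.png",185,240,222,252);prof("pics/e.png",196,240,228,250)
c=bot.calibration("scene");x=Ro.from_euler("z",3,degrees=True).apply([.866,0,.5]);y=np.array([-.052,.9986,0]);z=np.cross(x,y);P=np.array([.5795,-.1916,.127])
for h in(.016,.091):
  for t in(-8,0,8):
    a=np.radians(t);X=x*np.cos(a)+z*np.sin(a);O=P+h*z;A=O-.06*x;print(h,t,[proj(c,A+.0025*z+s*X+sy*y*.015).round(1).tolist() for s in(0,.12) for sy in(-1,1)])
```

```text
pics/p_scene.png [(182, 215, 217), (184, 213, 219), (186, 212, 219), (188, 212, 219), (190, 209, 219), (192, 211, 219), (194, 212, 219), (196, 212, 219), (198, 212, 219), (200, 212, 219), (202, 212, 219), (204, 212, 219), (206, 212, 219), (208, 212, 219), (210, 212, 220), (212, 212, 220), (214, 212, 217), (216, 212, 212)]
pics/d_scene.png [(197, 235, 240), (199, 233, 240), (201, 233, 248), (203, 233, 244), (205, 233, 242), (207, 233, 241), (209, 236, 241), (211, 238, 241), (213, 234, 241), (215, 234, 241), (217, 234, 241), (219, 233, 241), (221, 232, 242), (223, 234, 241), (225, 234, 241), (227, 232, 239), (229, 234, 237), (231, 236, 236)]
pics/e.png [(200, 241, 244), (202, 240, 245), (204, 238, 245), (206, 237, 243), (208, 237, 242), (210, 237, 242), (212, 239, 241), (214, 236, 240), (216, 235, 240), (218, 234, 239), (220, 233, 238), (222, 232, 238), (224, 232, 238), (226, 231, 233)]
0.016 -8 [[192.8, 240.2], [199.2, 232.9], [227.3, 244.4], [233.5, 236.5]]
0.016 0 [[192.8, 240.2], [199.2, 232.9], [224.5, 239.4], [230.7, 231.5]]
0.016 8 [[192.8, 240.2], [199.2, 232.9], [221.0, 234.4], [227.3, 226.5]]
0.091 -8 [[178.3, 218.6], [185.1, 211.5], [212.8, 221.4], [219.4, 213.7]]
0.091 0 [[178.3, 218.6], [185.1, 211.5], [209.8, 216.0], [216.5, 208.4]]
0.091 8 [[178.3, 218.6], [185.1, 211.5], [206.1, 210.7], [212.9, 203.0]]
```

The profile shows the bolt in the hole, but I pressed too far. The strap pivoted on the near rim of the pad, far end about 14° up (moment/force lever 27 mm, which is the pad's rim). I'll raise the hand and turn it 14° to bring the strap flat.

```bash
cat >> h.py <<'E'
def goal2(h,tilt,gz=.0099,psi=3.,P=(.5795,-.1916,.127),gx=.0595):
    p,_=goal(h,psi,P,gx,0.);_,r=goal(h,psi,P,gx,0.,tilt);R=Ro.from_euler("xyz",r,degrees=True);return p+gz*R.apply([0,0,1]),r
E
python3 - <<'E'
from h import *
for h,t in((.003,30),(.003,23),(.003,16)):
    p,r=goal2(h,t);print(h,t);delta(p,r)
E
```

```text
0.003 30
now [ 0.5337 -0.1937  0.0862] [ 180.    30.  -177.1] q [-27.2 -18.8 -33.4  48.9  14.6 -26.6]
shift [-0.6 -0.3 -5.5] turn [-0.     0.    -0.002]
0.003 23
now [ 0.5337 -0.1937  0.0862] [ 180.    30.  -177.1] q [-27.2 -18.8 -33.4  48.9  14.6 -26.6]
shift [ 0.6 -0.3 -5.6] turn [-0.     0.122 -0.002]
0.003 16
now [ 0.5337 -0.1937  0.0862] [ 180.    30.  -177.1] q [-27.2 -18.8 -33.4  48.9  14.6 -26.6]
shift [ 1.8 -0.3 -5.8] turn [-0.     0.245 -0.002]
```

```bash
cat > st.py <<'E'
from h import *
import sys
o=bot.get_obs();i=bot.camera("scene");cv2.imwrite("pics/"+sys.argv[1],i[...,::-1])
h=cv2.cvtColor(i,cv2.COLOR_RGB2HSV);m=cv2.inRange(h,(17,140,120),(21,206,255));m[:226]=0;m[252:]=0;m[:,:196]=0;m[:,240:]=0
n,l,s,_=cv2.connectedComponentsWithStats(m);k=l==1+np.argmax(s[1:,4]);L=[]
for x in range(196,240,2):
    r=np.where(k[:,x])[0]
    if len(r):L.append((x,int(r[0]),int(r[-1])))
print(L);print("F",o["wrist_force"].round(1),"M",o["torque"].round(3),o["ee_pos"].round(4),o["tcp_rot"].round(1),o["grasp_force"])
E
python3 -m crank '[{"gripper":0,"travel":[0,0,-3],"twist":[0,0,0]},{"gripper":0,"travel":[0.6,0,-2.5],"twist":[0,0.08,0]},{"gripper":0,"travel":[0.6,0,0],"twist":[0,0.08,0]},{"gripper":0,"travel":[0.6,0,0],"twist":[0,0.08,0]},{"gripper":0,"travel":[0,0,0],"twist":[0,0,0]},{"gripper":0,"travel":[0,0,0],"twist":[0,0,0]}]' >/dev/null; python3 st.py f1.png
python3 -c "
from h import *
p,r=goal2(.003,16);delta(p,r)"
```

```text
[(200, 239, 244), (202, 238, 245), (204, 237, 245), (206, 236, 244), (208, 236, 243), (210, 237, 243), (212, 240, 243), (214, 237, 243), (216, 235, 243), (218, 235, 245), (220, 235, 243), (222, 233, 242), (224, 235, 242), (226, 235, 241), (228, 235, 239), (230, 235, 237), (232, 238, 239), (234, 241, 243)]
F [-6.2 -0.4  7.1] M [0.02  0.761 0.054] [ 0.529  -0.194   0.0899] [ 180.    16.2 -177.1] 91.52915071696043
now [ 0.529 -0.194  0.09 ] [ 180.    16.2 -177.1] q [-23.8  -8.2 -20.2  63.5   7.2 -25.8]
shift [-0.4 -0.3 -0.2] turn [ 0.     0.003 -0.002]
```

```bash
python3 -m crank '[{"gripper":0,"travel":[0.5,0,-1.5],"twist":[0,0,0]},{"gripper":0,"travel":[0,0,0],"twist":[0,0,0]},{"gripper":0,"travel":[0,0,0],"twist":[0,0,0]}]' >/dev/null; python3 st.py f2.png
python3 -m crank '[{"gripper":0,"travel":[0.4,0,-1.5],"twist":[0,0,0]},{"gripper":0,"travel":[0,0,0],"twist":[0,0,0]},{"gripper":0,"travel":[0,0,0],"twist":[0,0,0]}]' >/dev/null; python3 st.py f3.png
```

```text
[(200, 238, 244), (202, 237, 245), (204, 237, 245), (206, 236, 244), (208, 236, 244), (210, 237, 244), (212, 240, 244), (214, 237, 244), (216, 236, 244), (218, 236, 245), (220, 236, 243), (222, 233, 243), (224, 235, 243), (226, 236, 243), (228, 237, 242), (230, 236, 240), (232, 237, 239), (234, 241, 243)]
F [-3.7  0.1  4.7] M [-0.006  0.398 -0.001] [ 0.5283 -0.194   0.0912] [ 180.    16.2 -177.1] 90.73560386896133
[(198, 240, 241), (200, 237, 243), (202, 237, 245), (204, 237, 245), (206, 236, 244), (208, 236, 244), (210, 237, 244), (212, 240, 244), (214, 237, 244), (216, 236, 244), (218, 236, 245), (220, 236, 243), (222, 233, 243), (224, 235, 243), (226, 237, 243), (228, 237, 242), (230, 236, 241), (232, 237, 239), (234, 241, 243)]
F [1.  0.4 1.7] M [ 0.003  0.034 -0.028] [ 0.5275 -0.1939  0.0923] [ 179.9   16.2 -177.1] 90.0648245215416
```

The strap is now flat: its edges run level at rows 237 and 244, as predicted for tilt 0, with only about 1–2 N of contact. I'll release gently and retreat.

```bash
python3 -m crank '[{"gripper":27,"travel":[0,0,0],"twist":[0,0,0]},{"gripper":29,"travel":[0,0,0],"twist":[0,0,0]},{"gripper":32,"travel":[0,0,0],"twist":[0,0,0]},{"gripper":40,"travel":[0,0,0],"twist":[0,0,0]},{"gripper":48,"travel":[0,0,0],"twist":[0,0,0]},{"gripper":48,"travel":[0,0,0],"twist":[0,0,0]}]' 20; python3 st.py g1.png
```

```text
time: 26.12
ee_pos: [0.5275, -0.1939, 0.0925]
tcp_rot: [180.0, 16.2, -177.1]
wrist_force: [-0.0, 1.0, -0.2]
opening: 0.0483
grasp_force: 0.0
[(196, 243, 243), (198, 240, 244), (200, 237, 244), (202, 236, 245), (204, 236, 245), (206, 236, 244), (208, 236, 244), (210, 237, 244), (212, 241, 244), (214, 237, 244), (216, 236, 244), (218, 236, 245), (220, 236, 243), (222, 233, 243), (224, 235, 243), (226, 236, 243), (228, 237, 242), (230, 236, 239), (232, 238, 239), (234, 242, 243)]
F [-0.   1.  -0.2] M [ 0.043  0.213 -0.035] [ 0.5275 -0.1939  0.0925] [ 180.    16.2 -177.1] 0.0
```

```bash
python3 -m crank '[{"gripper":48,"travel":[0,0,-8],"twist":[0,0,0]},{"gripper":48,"travel":[0,0,-20],"twist":[0,0,0]},{"gripper":48,"travel":[0,0,-45],"twist":[0,0,0]},{"gripper":48,"travel":[0,0,-55],"twist":[0,0,0]},{"gripper":48,"travel":[40,0,-30],"twist":[0,0,0]},{"gripper":48,"travel":[0,0,0],"twist":[0,0,0]},{"gripper":48,"travel":[0,0,0],"twist":[0,0,0]}]'; python3 st.py g2.png
python3 - <<'E'
from h import *
i=bot.camera("top");cv2.imwrite("pics/g_top.png",i[...,::-1]);c=bot.calibration("top")
x=Ro.from_euler("z",3,degrees=True).apply([.866,0,.5]);P=np.array([.5795,-.1916,.127])
print("expect endA,hole,endB",[proj(c,P+s*x).round(1).tolist() for s in(-.06,0,.06)])
h=cv2.cvtColor(i,cv2.COLOR_RGB2HSV);m=cv2.inRange(h,(15,140,90),(21,208,190));m[:155]=0;m[205:]=0;m[:,:312]=0;m[:,345:]=0
n,l,s,_=cv2.connectedComponentsWithStats(m);k=(l==1+np.argmax(s[1:,4])).astype(np.uint8);print(cv2.minAreaRect(cv2.findContours(k,0,1)[0][0]))
E
```

```text
time: 27.05
ee_pos: [0.4451, -0.1984, 0.2332]
tcp_rot: [180.0, 16.3, -177.1]
wrist_force: [0.2, 0.1, 0.1]
opening: 0.0482
grasp_force: 0.0
[(196, 242, 243), (198, 240, 244), (200, 237, 244), (202, 236, 245), (204, 236, 245), (206, 236, 244), (208, 236, 244), (210, 237, 244), (212, 241, 244), (214, 237, 244), (216, 236, 244), (218, 236, 245), (220, 236, 244), (222, 233, 243), (224, 235, 243), (226, 236, 243), (228, 237, 242), (230, 236, 239), (232, 238, 239), (234, 241, 243)]
F [0.2 0.1 0.1] M [ 0.016  0.281 -0.008] [ 0.4451 -0.1984  0.2332] [ 180.    16.3 -177.1] 0.0
expect endA,hole,endB [[328.4, 197.3], [328.6, 180.0], [328.9, 162.0]]
((331.6434326171875, 180.077880859375), (34.85626220703125, 16.6585750579834), 84.80557250976562)
```

The strap lies flat and hasn't moved since release. Its centre is at row 180 in the top view, as expected, and the hand is clear, so I'm handing in.

```bash
python3 -c "
from workcell import bot
print(bot.job_done())"
```

```text
the job is handed in; nothing more can be done
None
```

The strap is over the transformer's bolt and, by camera measurement, lying flat on the rubber pad with the gripper clear. I handed the job in at about 27 s, but no verdict was returned; while lowering, I pressed a few mm too deep and tipped the strap about 14° on the pad rim, then levelled it before letting go.

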